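# Move the seasonings to the new rack in reverse order

## Task

Move the four seasoning containers from the old rack with the white cups into the compartments of the new wooden rack, in reverse order: the one that now stands leftmost goes into the rightmost compartment, the next one beside it, and so on, so that the row ends up mirrored. Each must stand upright on the floor of its own compartment; do not tip any of them over on the way, and leave the garlic, the bowl of fennel and the tomato where they are.

Things in the scene. Friction and masses are not known exactly. Their poses are not given: they have to be found in the camera images.
- old_rack: the old rack, fixed: an aluminium rail 336 mm long, 56 mm wide, 8 mm thick, with a row of four white cups centred at y = +120, +40, -40, -120 mm in its frame. Origin: centre of its underside on the worktop; x points away from the robot, +y to its left end seen from the robot (turned up to 12 degrees). Stands left or right of the new rack
- new_rack: the new rack, fixed and empty: light wooden tray 80 x 328 mm, four compartments of 68 (x) by 76 mm (y) inside, centred at y = +120, +40, -40, -120 mm, x = 0 in its frame; their floors 12 mm, walls and dividers 30 mm, end cheeks 36 mm above the worktop. Origin: centre of its underside on the worktop; x points away from the robot, +y to its left end seen from the robot
- yellow_jar: round spice jar with a yellow cap, 42 mm in diameter, 106 mm tall (the tallest). Origin: centre of its underside, z up along its axis. At the start it stands upright in a cup of the old rack, its underside 12 mm above the worktop
- red_jar: squarish spice jar with a red cap, 47 x 47 mm with rounded corners, 97 mm tall; flat faces normal to its x and y axes, which are within 0.3 rad of the rack's. Origin: centre of its underside, z up along its axis. At the start it stands upright in a cup of the old rack, its underside 12 mm above the worktop
- white_bottle: white plastic bottle with a white screw cap, body 54 mm in diameter up to 71 mm, cap 43 mm in diameter, 86 mm tall in all. Origin: centre of its underside, z up along its axis. At the start it stands upright in a cup of the old rack, its underside 12 mm above the worktop
- steel_shaker: round brushed steel salt shaker with a domed, perforated top, 40 mm in diameter (straight sides up to 66 mm), 83 mm tall (the shortest). Origin: centre of its underside, z up along its axis. At the start it stands upright in a cup of the old rack, its underside 12 mm above the worktop
- cup_yellow: the fixed square white plastic cup of the old rack in which the yellow-capped jar stands at the start: 76 x 76 x 20 mm, walls and floor 4 mm; all four look alike. Origin: centre of its underside, 8 mm above the worktop; axes as the old rack's. It never moves, so it keeps marking that container's place in the old row
- cup_red: the fixed square white plastic cup of the old rack in which the red-capped jar stands at the start: 76 x 76 x 20 mm, walls and floor 4 mm; all four look alike. Origin: centre of its underside, 8 mm above the worktop; axes as the old rack's. It never moves, so it keeps marking that container's place in the old row
- cup_white: the fixed square white plastic cup of the old rack in which the white bottle stands at the start: 76 x 76 x 20 mm, walls and floor 4 mm; all four look alike. Origin: centre of its underside, 8 mm above the worktop; axes as the old rack's. It never moves, so it keeps marking that container's place in the old row
- cup_steel: the fixed square white plastic cup of the old rack in which the steel shaker stands at the start: 76 x 76 x 20 mm, walls and floor 4 mm; all four look alike. Origin: centre of its underside, 8 mm above the worktop; axes as the old rack's. It never moves, so it keeps marking that container's place in the old row
- garlic: bystander: a loose garlic bulb, 53 mm wide and 52 mm high, in front of the racks. Origin: centre of its underside
- fennel_bowl: bystander: a loose small glass bowl of fennel, 81 mm in diameter, 36 mm high, in front of the racks. Origin: centre of its underside
- tomato: bystander: a loose tomato, 65 mm wide and 66 mm high, at the back of the worktop. Origin: centre of its underside
There are look-alikes about, which are no part of the job. Leave any pink or purple look-alike of the white_bottle alone.

How it is judged:
At the end, for the whole second after the job is handed in: Each container stands in the new rack's compartment that mirrors its place in the old row (leftmost to rightmost and so on): within 18 mm of the compartment's centre in x and y, underside within 4 mm of its floor, upright within 0.1 rad, at rest and released (((y of cup_yellow in the frame of old_rack between 0.1 and 0.14 m and y of yellow_jar in the frame of new_rack between -0.138 and -0.102 m) or (y of cup_yellow in the frame of old_rack between 0.02 and 0.06 m and y of yellow_jar in the frame of new_rack between -0.058 and -0.022 m) or (y of cup_yellow in the frame of old_rack between -0.06 and -0.02 m and y of yellow_jar in the frame of new_rack between 0.022 and 0.058 m) or (y of cup_yellow in the frame of old_rack between -0.14 and -0.1 m and y of yellow_jar in the frame of new_rack between 0.102 and 0.138 m)) and x of yellow_jar in the frame of new_rack between -0.018 and 0.018 m and z of yellow_jar in the frame of new_rack between 0.008 and 0.016 m and angle between each of yellow_jar, red_jar, white_bottle, steel_shaker's own z axis and vertical below 0.1 rad and linear speed of each of yellow_jar, red_jar, white_bottle, steel_shaker below 0.02 m/s and ((y of cup_red in the frame of old_rack between 0.1 and 0.14 m and y of red_jar in the frame of new_rack between -0.138 and -0.102 m) or (y of cup_red in the frame of old_rack between 0.02 and 0.06 m and y of red_jar in the frame of new_rack between -0.058 and -0.022 m) or (y of cup_red in the frame of old_rack between -0.06 and -0.02 m and y of red_jar in the frame of new_rack between 0.022 and 0.058 m) or (y of cup_red in the frame of old_rack between -0.14 and -0.1 m and y of red_jar in the frame of new_rack between 0.102 and 0.138 m)) and x of red_jar in the frame of new_rack between -0.018 and 0.018 m and z of red_jar in the frame of new_rack between 0.008 and 0.016 m and ((y of cup_white in the frame of old_rack between 0.1 and 0.14 m and y of white_bottle in the frame of new_rack between -0.138 and -0.102 m) or (y of cup_white in the frame of old_rack between 0.02 and 0.06 m and y of white_bottle in the frame of new_rack between -0.058 and -0.022 m) or (y of cup_white in the frame of old_rack between -0.06 and -0.02 m and y of white_bottle in the frame of new_rack between 0.022 and 0.058 m) or (y of cup_white in the frame of old_rack between -0.14 and -0.1 m and y of white_bottle in the frame of new_rack between 0.102 and 0.138 m)) and x of white_bottle in the frame of new_rack between -0.018 and 0.018 m and z of white_bottle in the frame of new_rack between 0.008 and 0.016 m and ((y of cup_steel in the frame of old_rack between 0.1 and 0.14 m and y of steel_shaker in the frame of new_rack between -0.138 and -0.102 m) or (y of cup_steel in the frame of old_rack between 0.02 and 0.06 m and y of steel_shaker in the frame of new_rack between -0.058 and -0.022 m) or (y of cup_steel in the frame of old_rack between -0.06 and -0.02 m and y of steel_shaker in the frame of new_rack between 0.022 and 0.058 m) or (y of cup_steel in the frame of old_rack between -0.14 and -0.1 m and y of steel_shaker in the frame of new_rack between 0.102 and 0.138 m)) and x of steel_shaker in the frame of new_rack between -0.018 and 0.018 m and z of steel_shaker in the frame of new_rack between 0.008 and 0.016 m); the robot touches nothing.
It fails at once if a container is tipped over (more than 0.8 rad) (angle between any of yellow_jar, red_jar, white_bottle, steel_shaker's own z axis and vertical above 0.8 rad).
It fails at once if the garlic, the bowl of fennel or the tomato is moved by more than 30 mm (distance of any of garlic, fennel_bowl, tomato from where it was at the start of the episode above 0.03 m).
It also fails if it takes over 120 s, if anything falls off the work surface, if the arm or the gripper's body presses on something with over 40 N, if the wrist force passes 120 N, or if a joint passes its speed limit or range.

## Robot

A 7-joint arm with a two-finger parallel gripper is mounted at the origin on a cart in front of the work surface, level with it; the furniture and walls round the work are solid. World frame = base frame: x ahead of the robot, y to its left, z up, the work surface at z = 0. Lengths are in m, angles in rad, forces in N, time in s.
With the tool pointing down it reaches from about 0.425 to 0.875 m from the base axis. Payload 8.4 kg.
Tool frame: the origin (TCP) lies between the finger pads; the fingertips stand 17 mm ahead of it and the grasp point (between the pads) lies 2 mm behind it; z points along the fingers, y is the line along which they close (so a half turn about z gives the same grasp; the last joint's range is limited). The gripper opens to 85 mm and grips with 20 to 120 N. Pads are 22 mm wide; open, the fingers measure 114 mm over their backs; the gripper's body (76 mm by 85 mm) begins 54 mm behind the grasp point. The pads swing forward as they close: fully open they stand 13 mm farther back than shut.
Start: joints at [1.14, 0.333, 0.04, 1.465, -0.013, 1.343, -0.059], TCP at [0.212, -0.615, 0.248] pointing down, gripper open.
Joint ranges: [-2.58, 2.58], [-0.38, 2.09], [-1.3, 1.39], [0.25, 2.4], [-1.5, 4.64], [0.08, 2.09], [-2.65, 2.65]. Speed limits (rad/s): [2.22, 2.22, 2.79, 2.79, 3.14, 3.14, 3.14].

## Interface

Orientations are given as a unit quaternion [x, y, z, w].
In Python, from station import manip, read_camera, calibration, order, look_for, cut_out, pinpoint gives the robot as it stands. The module is installed in compiled form; this text tells all that it offers.
- The arm moves only by the tool move_arm, never from a script. Its argument "increments" is a list that holds one entry, the list of rows, each a list of 7 numbers: the opening, from 0 (shut) to 1 (fully open), then the shift along the tool's x, y, z in m, then the turn, a rotation vector about the tool's x, y, z in rad. In form: [[[grip, x, y, z, wx, wy, wz], ...]]. A call has 1 to 20 rows; each row shifts and turns the commanded pose from where the row before left it, along the tool's axes as they then stand; what a row does not reach is not made up. A row lasts 1/8 s, in which the tool goes at most 62.5 mm and 10.7 degrees, less where a joint would pass 70% of its speed; a pose out of reach is approached as far as the arm can. A call with a gripper value outside its range is refused whole. The fingers move at their own pace and stop on an object; the grip force is fixed at half the most. Time passes only in rows, so rows that do not move let the fingers close. It gives the time, the measured TCP pose, the force, the opening and the grip force at its end, in the units of the state.
- manip.read_state(): the state, without advancing time (a new reading comes with each control period).
- read_camera(name): name is "side" or "top" or "wrist"; returns the picture (480x640x3 uint8, red, green, blue); there is no depth.
- calibration(name): a dict with "fx", "fy", "cx", "cy" (pixels), "distortion" ([k1, k2, p1, p2, k3] as OpenCV has them; the pictures are not rectified), "R" (3x3) and "t" (3): a world point X has camera coordinates R X + t; the wrist camera has in their place "hand_eye" (4x4, takes a point from camera to tool coordinates, whose origin is the TCP and whose axes are the flange's). Camera axes: x right, y down, z forward; pixel columns grow to the right and rows downward; lengths in m; the calibration is good to about 2 mm. A picture is of the moment at which its call begins: read the wrist's pose just before it. calibration takes no time and is no camera call.
- order.close_job(): hands the job in; it is judged then, once.
Trained networks look in the newest picture that a camera, given by its name, has taken for a name from the list of things; names that differ only in an ending like _2 or _b are one class to them, and where a whole thing is asked for, a point or a joint stands for the part that bears it (a point fixed in the world has none). Each returns a list of dicts, best first, with "score" (0 to 1); they miss things now and then, are a little off and sometimes report something else, mostly with a low value. They report only what shows in the picture. A call takes as long as a camera call. They do not tell look-alikes from the thing itself.
- look_for(thing, camera): "at" ([x, y, z] in m, in world coordinates, good to about 4 mm: the middle of the surface that is visible of it).
- cut_out(thing, camera): "pixels" (480x640 bool, what is visible of it).
- pinpoint(thing, camera): "at" ([x, y, z] in m, in world coordinates, good to about 4 mm: a listed point, or the origin of a listed thing).
The state is a dict: "t": time; "joint_pos": joint angles; "dq": joint speeds; "joint_torque": joint torques, N m; "position": TCP position; "tool_rot": TCP orientation; "force": force on the tool from outside, world axes, zero at the start; "torque": the same for the moment, N m; "finger_gap": finger opening in m; "finger_force": force on a finger pad.
Only numpy, scipy, OpenCV 4.12 (cv2) and the standard library are available. Lean on these libraries where they do the work, as an engineer would, in place of code of your own. Each camera call takes 0.05 s, during which the arm holds its last target. There are 200 camera calls.

## Working session

There is one attempt and no reset: what is moved stays moved. The work goes in short steps, Python scripts to look and compute and a tool call to move; the robot and the scene stay as the last step left them, time stands still between calls to the robot, and variables do not carry over. Pictures are saved under pics/ and viewed, at most 14 in all, crops included, and the job is handed in when it is done.

Besides the shell and the picture viewer there is one more tool, called after ">>>" as name(argument=value, ...), one argument or row to a line, values as JSON. move_arm: Moves the arm, as the interface text tells. Its arguments: {"type":"object","properties":{"increments":{"type":"array","items":{"type":"array","items":{"type":"array","items":{"type":"number"}}}}},"required":["increments"]}

```bash
mkdir -p pics; cat > h.py <<'E'
import numpy as np,cv2
from station import manip,read_camera,calibration,order,look_for,cut_out,pinpoint
def save(c,n):
    im=read_camera(c); cv2.imwrite('pics/'+n,im[:,:,::-1]); return im
def proj(c,X):
    k=calibration(c);K=np.array([[k['fx'],0,k['cx']],[0,k['fy'],k['cy']],[0,0,1.]])
    return cv2.projectPoints(np.array([X],float),cv2.Rodrigues(np.array(k['R']))[0],np.array(k['t'],float),K,np.array(k['distortion'],float))[0].ravel()
E
python3 - <<'E'
from h import *
s=manip.read_state();print({k:np.round(v,3) for k,v in s.items()})
for c in ['top','side']:
    save(c,c+'0.png')
    for th in ['old_rack','new_rack','yellow_jar','red_jar','white_bottle','steel_shaker','cup_yellow','garlic','fennel_bowl','tomato']:
        for d in pinpoint(th,c)[:4]: print(c,th,round(d['score'],2),np.round(d['at'],3),proj(c,d['at']).round())
E
```

```text
{'t': np.float64(0.0), 'joint_pos': array([ 1.14 ,  0.334,  0.04 ,  1.466, -0.013,  1.343, -0.058]), 'dq': array([ 0.001, -0.001, -0.002,  0.001, -0.   ,  0.001,  0.001]), 'joint_torque': array([-1.0000e-03, -6.5855e+01,  1.3650e+00, -4.0556e+01,  1.7000e-02,
        1.3000e-02, -0.0000e+00]), 'position': array([ 0.212, -0.614,  0.247]), 'tool_rot': array([ 0.986,  0.165, -0.   , -0.001]), 'force': array([ 0.234,  0.053, -0.959]), 'torque': array([-0.028,  0.03 , -0.032]), 'finger_force': np.float64(0.0), 'finger_gap': np.float64(0.085)}
top old_rack 0.5 [0.723 0.16  0.002] [238. 176.]
top new_rack 0.96 [ 0.568 -0.197 -0.001] [384. 239.]
top yellow_jar 0.8 [0.566 0.219 0.015] [210. 237.]
top yellow_jar 0.45 [0.553 0.3   0.011] [177. 242.]
top red_jar 0.86 [0.559 0.302 0.012] [176. 239.]
top red_jar 0.38 [0.567 0.221 0.009] [210. 237.]
top white_bottle 0.93 [ 0.683  0.048 -0.001] [283. 192.]
top white_bottle 0.88 [0.57  0.138 0.009] [244. 236.]
top white_bottle 0.85 [ 0.463  0.002 -0.   ] [300. 281.]
top white_bottle 0.72 [0.451 0.21  0.   ] [213. 285.]
top steel_shaker 0.83 [0.58  0.
[... 282 characters left out ...]
]
side new_rack 0.86 [ 0.562 -0.197  0.002] [348. 219.]
side new_rack 0.26 [0.56  0.301 0.005] [279. 347.]
side yellow_jar 0.65 [0.569 0.22  0.011] [290. 313.]
side red_jar 0.76 [0.558 0.299 0.013] [281. 343.]
side white_bottle 0.92 [ 0.454  0.208 -0.005] [362. 328.]
side white_bottle 0.86 [0.677 0.053 0.003] [264. 262.]
side white_bottle 0.78 [ 0.466  0.003 -0.   ] [375. 265.]
side white_bottle 0.71 [0.568 0.14  0.015] [305. 286.]
side steel_shaker 0.83 [0.575 0.064 0.008] [313. 269.]
side cup_yellow 0.59 [0.564 0.222 0.008] [293. 316.]
side garlic 0.75 [ 0.408 -0.177  0.004] [414. 229.]
side fennel_bowl 0.64 [0.407 0.11  0.004] [399. 296.]
side tomato 0.7 [ 0.717  0.157 -0.002] [223. 288.]
```

View pics/top0.png

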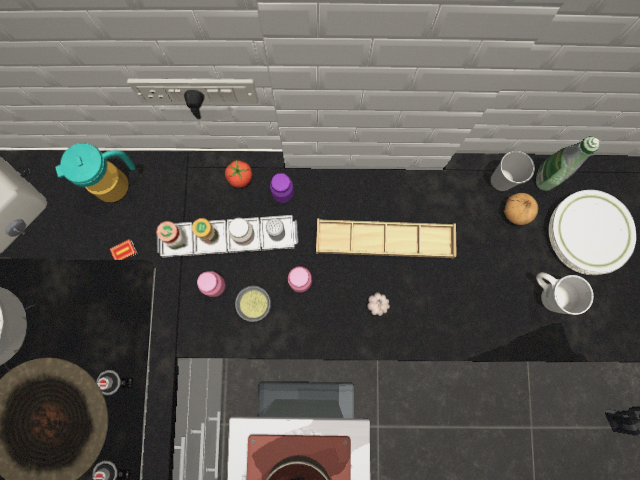

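View pics/side0.png

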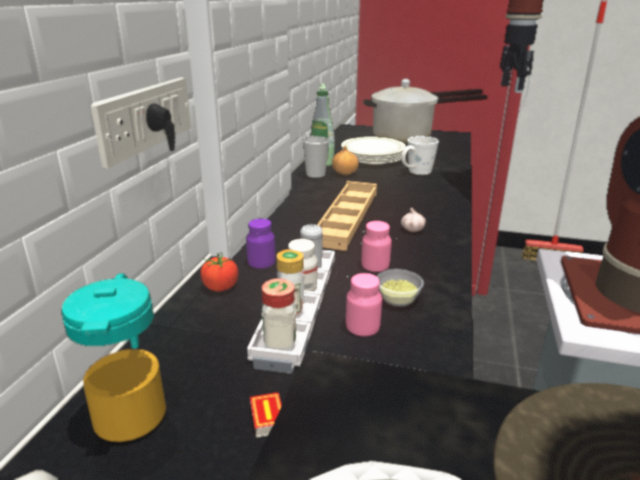

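```bash
python3 - <<'E'
import cv2
a=cv2.imread('pics/top0.png')[160:320,140:460]
cv2.imwrite('pics/crop0.png',cv2.resize(a,None,fx=2.5,fy=2.5,interpolation=cv2.INTER_CUBIC))
E
```

```text
(no output)
```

View pics/crop0.png

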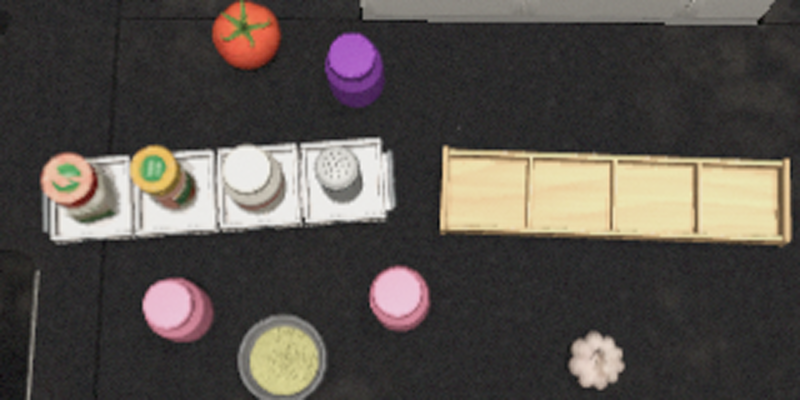

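The top view shows the old row, left to right: red (crop 75,180), yellow (155,170), white bottle (250,175), steel (337,168). For white_bottle there are four candidates: pink at top px (213,285) and (300,281), purple at (283,192), and white at (244,236). The white one standing in a cup is the right one, as the crop confirms. Next I'll fix both rack poses.

```bash
cat >> h.py <<'E'
def back(c,uv,z):
    k=calibration(c);K=np.array([[k['fx'],0,k['cx']],[0,k['fy'],k['cy']],[0,0,1.]])
    n=cv2.undistortPoints(np.array(uv,np.float64).reshape(-1,1,2),K,np.array(k['distortion'],float)).reshape(-1,2)
    R=np.array(k['R']);C=-R.T@np.array(k['t']);d=np.c_[n,np.ones(len(n))]@R
    return C+d*((z-C[2])/d[:,2])[:,None]
def rect(c,m,z):
    cn=max(cv2.findContours(m.astype(np.uint8),cv2.RETR_EXTERNAL,cv2.CHAIN_APPROX_NONE)[0],key=cv2.contourArea).reshape(-1,2)
    p=back(c,cn,z)[:,:2]; (cx,cy),(w,h),a=cv2.minAreaRect((p*1000).astype(np.float32)); return np.round([cx,cy,w,h,a],1)
E
python3 - <<'E'
from h import *
read_camera('top')
for z in(.03,.036): print(rect('top',cut_out('new_rack','top')[0]['pixels'],z))
for d in cut_out('old_rack','top')[:3]: print(d['score'],d['pixels'].sum(),rect('top',d['pixels'],.028))
# hand-read corners of the racks in the crop
cr=lambda L:[(140+u/2.5-.3,160+v/2.5-.3) for u,v in L]
print('new',back('top',cr([(443,147),(790,158),(789,245),(441,234)]),.036).round(4))
print('cups',back('top',cr([(382,139),(386,219),(52,242)]),.028).round(4))
for i in range(2):
    for c in ['top','side']:
        read_camera(c)
        for th in ['red_jar','yellow_jar','white_bottle','steel_shaker','cup_red','cup_white','cup_steel','new_rack']:
            for d in pinpoint(th,c)[:4]:
                if d['score']>.6: print(c,th,np.round(d['at'],3))
E
```

```text
[ 562.5 -198.9  329.8   83.    88.9]
[ 561.3 -198.1  328.1   82.6   88.9]
0.6 129 [574.9  15.6  53.2   9.5   1.2]
0.38 404 [ 409.  -177.6   51.5   49.3   45. ]
new [[ 0.6087 -0.0357  0.036 ]
 [ 0.6022 -0.3636  0.036 ]
 [ 0.5189 -0.3592  0.036 ]
 [ 0.5254 -0.0348  0.036 ]]
cups [[0.6178 0.0225 0.028 ]
 [0.5404 0.0171 0.028 ]
 [0.5145 0.3313 0.028 ]]
top red_jar [0.558 0.303 0.012]
top yellow_jar [0.566 0.221 0.012]
top white_bottle [ 0.681  0.049 -0.   ]
top white_bottle [0.571 0.143 0.01 ]
top white_bottle [0.451 0.21  0.003]
top white_bottle [ 0.463  0.001 -0.003]
top steel_shaker [0.575 0.06  0.015]
top cup_red [0.554 0.298 0.01 ]
top cup_white [0.568 0.142 0.008]
top cup_steel [0.573 0.058 0.01 ]
side red_jar [0.562 0.297 0.013]
side yellow_jar [0.569 0.217 0.012]
side white_bottle [0.568 0.138 0.015]
side white_bottle [ 0.45   0.207 -0.005]
side white_bottle [0.676 0.053 0.002]
side white_bottle [0.466 0.004 0.001]
side steel_shaker [0.572 0.062 0.009]
side cup_red [0.561 0.301 0.008]
side cup_steel [0.574 0.063 0.011]
side new_rack [ 0.562 -0.198  0.   ]
top red_jar [0.557 0.303 0.01 ]
top yellow_jar [0.566 0.222 0.013]
top white_bottle [0.451 0.208 0.001]
top white_bottle [ 0.686  0.05  -0.001]
top white_bottle [0.57  0.139 0.01 ]
top white_bottle [ 0.461  0.003 -0.002]
top steel_shaker [0.582 0.059 0.014]
top cup_red [0.553 0.298 0.008]
top cup_steel [0.571 0.058 0.009]
top new_rack [ 0.567 -0.195 -0.002]
side yellow_jar [0.568 0.22  0.01 ]
side yellow_jar [ 0.562 -0.197  0.002]
side white_bottle [0.675 0.056 0.001]
side white_bottle [0.569 0.143 0.013]
side white_bottle [ 0.463  0.    -0.   ]
side white_bottle [ 0.452  0.21  -0.004]
side steel_shaker [0.576 0.064 0.008]
side cup_red [0.558 0.301 0.007]
side cup_white [0.574 0.142 0.004]
side cup_steel [0.574 0.061 0.007]
side new_rack [ 0.562 -0.196  0.003]
```

>>> move_arm(
  increments=[
    [[1, 0, 0, -0.05, 0, 0, 0], [1, 0, 0, -0.05, 0, 0, 0], [1, 0.05, 0, 0, 0, 0, -0.15], [1, 0.05, 0, 0, 0, 0, -0.15], [1, 0.05, 0, 0, 0, 0, -0.15], [1, 0.05, 0, 0, 0, 0, -0.15], [1, 0.05, 0, 0, 0, 0, -0.15], [1, 0.05, 0, 0, 0, 0, -0.15], [1, 0.05, 0, 0, 0, 0, -0.15], [1, 0.05, 0, 0, 0, 0, -0.15], [1, 0.05, 0, 0, 0, 0, 0], [1, 0.05, 0, 0, 0, 0, 0]],
  ],
)

```text
t: 4.6
position: [0.4624, -0.2282, 0.3484]
tool_rot: [0.721, 0.693, 0.0, 0.0]
force: [0.6, 0.2, 0.0]
finger_gap: 0.0854
finger_force: 0.0
```

>>> move_arm(
  increments=[
    [[1, 0, 0, 0, 0, 0, -0.11], [1, 0.047, 0.012, 0, 0, 0, 0], [1, 0.047, 0.012, 0, 0, 0, 0], [1, 0.047, 0.012, 0, 0, 0, 0], [1, 0.047, 0.012, 0, 0, 0, 0], [1, 0.047, 0.012, 0, 0, 0, 0], [1, 0.047, 0.012, 0, 0, 0, 0], [1, 0.047, 0.012, 0, 0, 0, 0], [1, 0.047, 0.012, 0, 0, 0, 0], [1, 0.047, 0.012, 0, 0, 0, 0], [1, 0.047, 0.012, 0, 0, 0, 0], [1, 0.05, 0.012, 0, 0, 0, 0], [1, 0, 0, 0, 0, 0, 0], [1, 0, 0, 0, 0, 0, 0]],
  ],
)

```text
t: 6.35
position: [0.5573, 0.2979, 0.3482]
tool_rot: [0.682, 0.732, -0.0, 0.0]
force: [0.6, -0.4, 0.3]
finger_gap: 0.0851
finger_force: 0.0
```

```bash
cat >> h.py <<'E'
from scipy.spatial.transform import Rotation as Ro
def go(x,y,z,yaw):
    "shift in tool axes after turning to tool angle pi/2+yaw"
    s=manip.read_state();T=Ro.from_quat(s['tool_rot']).as_matrix();th=np.arctan2(T[1,0],T[0,0])
    n=np.pi/2+yaw; d=np.array([x,y,z])-s['position']
    print('turn z',round(th-n,3),'then shift',round(np.cos(n)*d[0]+np.sin(n)*d[1],3),round(np.sin(n)*d[0]-np.cos(n)*d[1],3),round(-d[2],3),'tilt',round(T[2,2],4),'pos',np.round(s['position'],3),'joints',np.round(s['joint_pos'],2))
E
python3 - <<'E'
from h import *
go(.559,.301,.34,.07); save('wrist','w0.png')
for th in ['red_jar','yellow_jar']:
    for d in pinpoint(th,'wrist')[:2]: print(th,round(d['score'],2),np.round(d['at'],3))
E
```

```text
turn z 0.001 then shift 0.003 0.002 0.008 tilt -1.0 pos [0.557 0.298 0.348] joints [ 0.02  0.36 -0.8   1.31  0.26  1.57 -0.67]
red_jar 0.78 [0.557 0.297 0.014]
red_jar 0.62 [0.564 0.218 0.011]
yellow_jar 0.63 [0.564 0.22  0.012]
yellow_jar 0.29 [0.562 0.219 0.009]
```

View pics/w0.png

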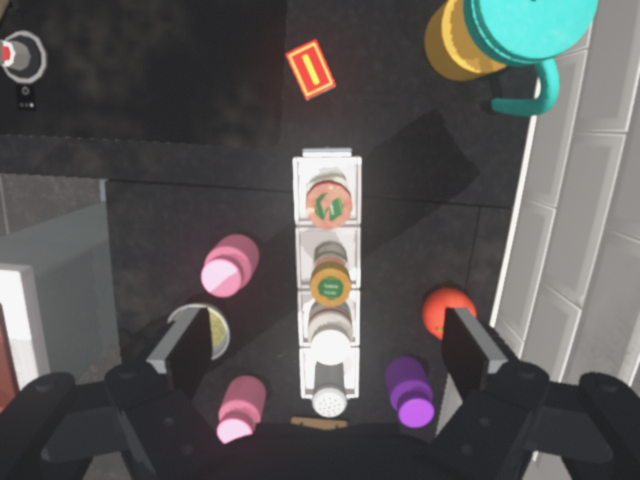

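The wrist view shows the red jar at (330,203), straight in its cup, and the row parallel to the image's vertical. The fingers straddle the row, so I go down onto the red jar.

>>> move_arm(
  increments=[
    [[1, 0.002, 0.001, 0.05, 0, 0, 0], [1, 0, 0, 0.05, 0, 0, 0], [1, 0, 0, 0.05, 0, 0, 0], [1, 0, 0, 0.05, 0, 0, 0], [1, 0, 0, 0.03, 0, 0, 0], [1, 0, 0, 0.025, 0, 0, 0], [1, 0, 0, 0.023, 0, 0, 0], [1, 0, 0, 0, 0, 0, 0], [0.3, 0, 0, 0, 0, 0, 0], [0.3, 0, 0, 0, 0, 0, 0], [0.3, 0, 0, 0, 0, 0, 0], [0.3, 0, 0, 0, 0, 0, 0], [0.3, 0, 0, 0, 0, 0, 0], [0.3, 0, 0, 0, 0, 0, 0], [0.3, 0, 0, 0, 0, 0, 0], [0.3, 0, 0, 0, 0, 0, 0]],
  ],
)

```text
t: 8.5
position: [0.5586, 0.3008, 0.0721]
tool_rot: [0.682, 0.732, 0.001, 0.001]
force: [-1.3, -0.7, 7.7]
finger_gap: 0.0473
finger_force: 61.5
```

>>> move_arm(
  increments=[
    [[0.3, 0, 0, -0.02, 0, 0, 0], [0.3, 0, 0, -0.03, 0, 0, 0], [0.3, 0, 0, -0.04, 0, 0, 0], [0.3, 0, 0, -0.04, 0, 0, 0], [0.3, 0, 0, -0.04, 0, 0, 0], [0.3, 0, 0, 0, 0, 0, 0.09], [0.3, -0.03, 0, 0, 0, 0, 0], [0.3, -0.05, 0, 0, 0, 0, 0], [0.3, -0.05, 0, 0, 0, 0, 0], [0.3, -0.05, 0, 0, 0, 0, 0], [0.3, -0.05, 0, 0, 0, 0, 0], [0.3, -0.05, 0, 0, 0, 0, 0], [0.3, -0.05, 0, 0, 0, 0, 0], [0.3, -0.05, 0, 0, 0, 0, 0], [0.3, -0.05, 0, 0, 0, 0, 0], [0.3, -0.05, 0, 0, 0, 0, 0], [0.3, -0.05, 0, 0, 0, 0, 0], [0.3, -0.05, 0, 0, 0, 0, 0], [0.3, -0.03, 0.01, 0, 0, 0, 0], [0.3, 0, 0, 0, 0, 0, 0]],
  ],
)

```text
t: 11.0
position: [0.5561, -0.3126, 0.2412]
tool_rot: [0.715, 0.699, 0.0, 0.0]
force: [0.4, 0.7, -1.4]
finger_gap: 0.0472
finger_force: 61.9
```

```bash
python3 - <<'E'
from h import *
go(.562,-.317,.074,-.02); print(manip.read_state()['finger_gap'])
for c in ['top','side','wrist']:
    read_camera(c)
    for d in pinpoint('red_jar',c)[:2]+pinpoint('new_rack',c)[:1]: print(c,round(d['score'],2),np.round(d['at'],3))
E
```

```text
turn z -0.003 then shift -0.004 0.006 0.167 tilt -1.0 pos [ 0.556 -0.313  0.241] joints [ 0.82  0.35 -0.48  1.49  0.17  1.34  0.3 ]
0.047231859917778035
top 0.88 [ 0.552 -0.308  0.182]
top 0.66 [ 0.566 -0.199 -0.003]
side 0.58 [ 0.557 -0.313  0.182]
side 0.2 [ 0.564 -0.197  0.001]
side 0.59 [ 0.563 -0.197  0.002]
wrist 0.67 [ 0.556 -0.31   0.183]
wrist 0.78 [ 0.566 -0.197  0.001]
```

>>> move_arm(
  increments=[
    [[0.3, -0.005, 0.006, 0.02, 0, 0, 0], [0.3, 0, 0, 0.04, 0, 0, 0], [0.3, 0, 0, 0.04, 0, 0, 0], [0.3, 0, 0, 0.03, 0, 0, 0], [0.3, 0, 0, 0.02, 0, 0, 0], [0.3, 0, 0, 0.012, 0, 0, 0], [0.3, 0, 0, 0.005, 0, 0, 0], [0.3, 0, 0, 0, 0, 0, 0], [0.3, 0, 0, 0, 0, 0, 0]],
  ],
)

```text
t: 12.58
position: [0.5629, -0.3152, 0.0744]
tool_rot: [0.714, 0.7, 0.0, 0.001]
force: [0.5, 0.5, -0.9]
finger_gap: 0.0467
finger_force: 61.9
```

>>> move_arm(
  increments=[
    [[0.3, 0, 0, 0.002, 0, 0, 0], [0.3, 0, 0, 0, 0, 0, 0], [1, 0, 0, 0, 0, 0, 0], [1, 0, 0, 0, 0, 0, 0], [1, 0, 0, 0, 0, 0, 0], [1, 0, 0, 0, 0, 0, 0], [1, 0, 0, 0, 0, 0, 0], [1, 0, 0, -0.03, 0, 0, 0], [1, 0, 0, -0.05, 0, 0, 0], [1, 0, 0, -0.05, 0, 0, 0], [1, 0, 0, -0.05, 0, 0, 0], [1, 0, 0, 0, 0, 0, 0]],
  ],
)

```text
t: 14.08
position: [0.5643, -0.3155, 0.2563]
tool_rot: [0.714, 0.7, 0.001, 0.004]
force: [-0.2, 0.5, -0.5]
finger_gap: 0.0855
finger_force: 0.0
```

>>> move_arm(
  increments=[
    [[1, 0, 0, 0, 0, 0, -0.09], [1, 0.034, 0.004, 0, 0, 0, 0], [1, 0.05, 0.004, 0, 0, 0, 0], [1, 0.05, 0.004, 0, 0, 0, 0], [1, 0.05, 0.004, 0, 0, 0, 0], [1, 0.05, 0.004, 0, 0, 0, 0], [1, 0.05, 0.004, 0, 0, 0, 0], [1, 0.05, 0.004, 0, 0, 0, 0], [1, 0.05, 0.004, 0, 0, 0, 0], [1, 0.05, 0.004, 0, 0, 0, 0], [1, 0.05, 0.004, 0, 0, 0, 0], [1, 0.05, 0.001, 0, 0, 0, 0], [1, 0, 0, 0, 0, 0, 0], [1, 0, 0, 0, 0, 0, 0]],
  ],
)

```text
t: 15.82
position: [0.5652, 0.2201, 0.2505]
tool_rot: [0.681, 0.732, -0.001, -0.0]
force: [0.1, -0.5, 0.1]
finger_gap: 0.0859
finger_force: 0.0
```

```bash
python3 - <<'E'
from h import *
go(.567,.220,.075,.07)
for c in ['top','side','wrist']:
    read_camera(c)
    for t in ['red_jar','yellow_jar']:
        for d in pinpoint(t,c)[:2]: print(c,t,round(d['score'],2),np.round(d['at'],3))
save('side','s1.png')
E
```

```text
turn z 0.001 then shift -0.0 0.002 0.176 tilt -1.0 pos [0.565 0.22  0.251] joints [ 0.17  0.34 -0.77  1.54  0.24  1.36 -0.55]
top red_jar 0.94 [ 0.561 -0.314  0.012]
top red_jar 0.2 [0.564 0.219 0.011]
side red_jar 0.89 [ 0.562 -0.319  0.015]
side yellow_jar 0.97 [0.568 0.217 0.009]
wrist yellow_jar 0.84 [0.566 0.22  0.01 ]
```

View pics/s1.png

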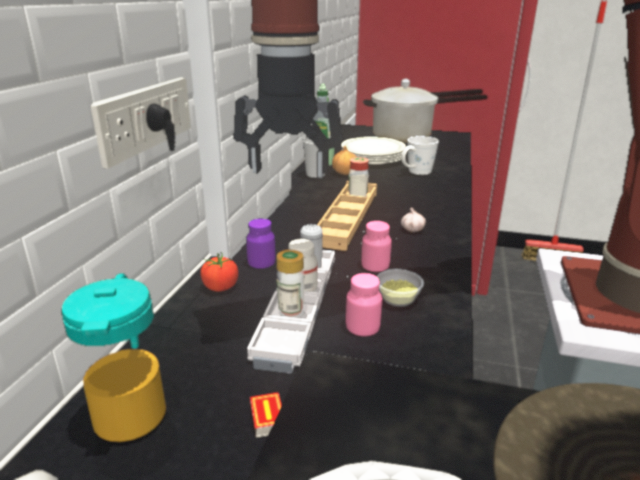

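Red stands upright in the rightmost compartment at (359,180). Yellow is next.

>>> move_arm(
  increments=[
    [[1, 0, 0.001, 0.04, 0, 0, 0], [1, 0, 0, 0.04, 0, 0, 0], [1, 0, 0, 0.04, 0, 0, 0], [1, 0, 0, 0.03, 0, 0, 0], [1, 0, 0, 0.025, 0, 0, 0], [1, 0, 0, 0, 0, 0, 0], [0.3, 0, 0, 0, 0, 0, 0], [0.3, 0, 0, 0, 0, 0, 0], [0.3, 0, 0, 0, 0, 0, 0], [0.3, 0, 0, 0, 0, 0, 0], [0.3, 0, 0, 0, 0, 0, 0], [0.3, 0, 0, 0, 0, 0, 0], [0.3, 0, 0, 0, 0, 0, 0], [0.3, 0, 0, 0, 0, 0, 0]],
  ],
)

```text
t: 18.08
position: [0.5667, 0.2211, 0.0778]
tool_rot: [0.682, 0.732, 0.001, 0.0]
force: [-2.4, -0.3, 6.3]
finger_gap: 0.0393
finger_force: 56.7
```

>>> move_arm(
  increments=[
    [[0.3, 0, 0, -0.02, 0, 0, 0], [0.3, 0, 0, -0.03, 0, 0, 0], [0.3, 0, 0, -0.04, 0, 0, 0], [0.3, 0, 0, -0.04, 0, 0, 0], [0.3, 0, 0, -0.04, 0, 0, 0], [0.3, 0, 0, 0, 0, 0, 0.09], [0.3, -0.03, 0.001, 0, 0, 0, 0], [0.3, -0.05, 0.001, 0, 0, 0, 0], [0.3, -0.05, 0.001, 0, 0, 0, 0], [0.3, -0.05, 0.001, 0, 0, 0, 0], [0.3, -0.05, 0.001, 0, 0, 0, 0], [0.3, -0.05, 0.001, 0, 0, 0, 0], [0.3, -0.05, 0.001, 0, 0, 0, 0], [0.3, -0.05, 0.001, 0, 0, 0, 0], [0.3, -0.05, 0.001, 0, 0, 0, 0], [0.3, -0.03, 0.001, 0, 0, 0, 0], [0.3, 0, 0, 0, 0, 0, 0], [0.3, 0, 0, 0, 0, 0, 0]],
  ],
)

```text
t: 20.32
position: [0.5679, -0.2382, 0.2473]
tool_rot: [0.713, 0.701, 0.001, 0.0]
force: [1.0, 0.6, -0.6]
finger_gap: 0.039
finger_force: 56.8
```

```bash
python3 - <<'E'
from h import *
go(.563,-.237,.078,-.02); print(manip.read_state()['finger_gap'])
for c in ['top','side','wrist']:
    read_camera(c)
    for d in pinpoint('yellow_jar',c)[:2]: print(c,round(d['score'],2),np.round(d['at'],3))
E
```

```text
turn z 0.002 then shift 0.001 -0.005 0.169 tilt -1.0 pos [ 0.568 -0.238  0.247] joints [ 0.75  0.31 -0.53  1.53  0.16  1.34  0.19]
0.03896951334831019
top 0.67 [ 0.569 -0.237  0.184]
top 0.53 [0.723 0.16  0.001]
side 0.8 [ 0.571 -0.239  0.183]
wrist 0.95 [ 0.567 -0.24   0.18 ]
```

>>> move_arm(
  increments=[
    [[0.3, 0.001, -0.005, 0.02, 0, 0, 0], [0.3, 0, 0, 0.04, 0, 0, 0], [0.3, 0, 0, 0.04, 0, 0, 0], [0.3, 0, 0, 0.03, 0, 0, 0], [0.3, 0, 0, 0.02, 0, 0, 0], [0.3, 0, 0, 0.012, 0, 0, 0], [0.3, 0, 0, 0.005, 0, 0, 0], [0.3, 0, 0, 0.002, 0, 0, 0], [0.3, 0, 0, 0, 0, 0, 0], [0.3, 0, 0, 0, 0, 0, 0]],
  ],
)

```text
t: 21.88
position: [0.5629, -0.2384, 0.0779]
tool_rot: [0.714, 0.7, 0.0, 0.0]
force: [-0.0, 0.3, -1.3]
finger_gap: 0.0394
finger_force: 56.9
```

>>> move_arm(
  increments=[
    [[1, 0, 0, 0.001, 0, 0, 0], [1, 0, 0, 0, 0, 0, 0], [1, 0, 0, 0, 0, 0, 0], [1, 0, 0, 0, 0, 0, 0], [1, 0, 0, 0, 0, 0, 0], [1, 0, 0, -0.03, 0, 0, 0], [1, 0, 0, -0.05, 0, 0, 0], [1, 0, 0, -0.05, 0, 0, 0], [1, 0, 0, -0.05, 0, 0, 0], [1, 0, 0, 0, 0, 0, -0.09], [1, 0.03, 0.003, 0, 0, 0, 0], [1, 0.05, 0.005, 0, 0, 0, 0], [1, 0.05, 0.005, 0, 0, 0, 0], [1, 0.05, 0.005, 0, 0, 0, 0], [1, 0.05, 0.005, 0, 0, 0, 0], [1, 0.05, 0.005, 0, 0, 0, 0], [1, 0.05, 0.003, 0, 0, 0, 0], [1, 0.047, 0.002, 0, 0, 0, 0], [1, 0, 0, 0, 0, 0, 0], [1, 0, 0, 0, 0, 0, 0]],
  ],
)

```text
t: 24.38
position: [0.5688, 0.1396, 0.2562]
tool_rot: [0.682, 0.732, -0.0, 0.0]
force: [-0.0, -0.8, -0.6]
finger_gap: 0.0855
finger_force: 0.0
```

```bash
python3 - <<'E'
from h import *
go(.570,.140,.068,.07)
for c in ['top','side','wrist']:
    read_camera(c)
    for t in ['yellow_jar','white_bottle']:
        for d in pinpoint(t,c)[:4]: print(c,t,round(d['score'],2),np.round(d['at'],3))
save('side','s2.png')
E
```

```text
turn z 0.001 then shift 0.0 0.001 0.188 tilt -1.0 pos [0.569 0.14  0.256] joints [ 0.31  0.28 -0.75  1.58  0.2   1.35 -0.4 ]
top yellow_jar 0.63 [ 0.562 -0.24   0.011]
top white_bottle 0.81 [ 0.466  0.003 -0.005]
top white_bottle 0.64 [ 0.682  0.048 -0.002]
side yellow_jar 0.93 [ 0.564 -0.24   0.007]
side white_bottle 0.97 [0.569 0.141 0.013]
side white_bottle 0.94 [0.677 0.056 0.001]
side white_bottle 0.94 [ 0.465 -0.001 -0.001]
side white_bottle 0.78 [ 0.453  0.205 -0.002]
wrist white_bottle 0.89 [0.454 0.213 0.   ]
wrist white_bottle 0.86 [0.463 0.002 0.003]
wrist white_bottle 0.72 [ 0.678  0.049 -0.   ]
wrist white_bottle 0.61 [0.575 0.139 0.007]
```

View pics/s2.png

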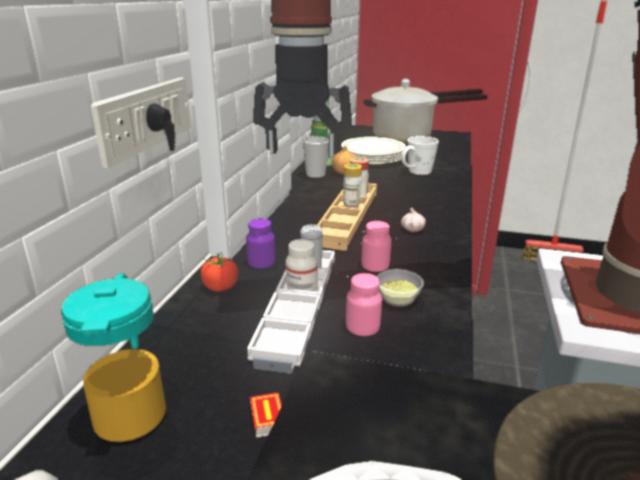

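Yellow is in its compartment at (352,187). The white bottle at (301,268) is next.

>>> move_arm(
  increments=[
    [[1, 0, 0.001, 0.04, 0, 0, 0], [1, 0, 0, 0.04, 0, 0, 0], [1, 0, 0, 0.04, 0, 0, 0], [1, 0, 0, 0.03, 0, 0, 0], [1, 0, 0, 0.026, 0, 0, 0], [1, 0, 0, 0.02, 0, 0, 0], [1, 0, 0, 0, 0, 0, 0], [0.4, 0, 0, 0, 0, 0, 0], [0.4, 0, 0, 0, 0, 0, 0], [0.4, 0, 0, 0, 0, 0, 0], [0.4, 0, 0, 0, 0, 0, 0], [0.4, 0, 0, 0, 0, 0, 0], [0.4, 0, 0, 0, 0, 0, 0], [0.4, 0, 0, 0, 0, 0, 0]],
  ],
)

```text
t: 26.62
position: [0.5706, 0.1405, 0.062]
tool_rot: [0.682, 0.732, 0.001, 0.001]
force: [-1.4, -0.7, 6.3]
finger_gap: 0.0502
finger_force: 61.7
```

>>> move_arm(
  increments=[
    [[0.4, 0, 0, -0.02, 0, 0, 0], [0.4, 0, 0, -0.03, 0, 0, 0], [0.4, 0, 0, -0.04, 0, 0, 0], [0.4, 0, 0, -0.04, 0, 0, 0], [0.4, 0, 0, -0.04, 0, 0, 0], [0.4, 0, 0, 0, 0, 0, 0.09], [0.4, -0.03, 0, 0, 0, 0, 0], [0.4, -0.05, 0, 0, 0, 0, 0], [0.4, -0.05, 0, 0, 0, 0, 0], [0.4, -0.05, 0, 0, 0, 0, 0], [0.4, -0.05, 0, 0, 0, 0, 0], [0.4, -0.047, 0, 0, 0, 0, 0], [0.4, -0.02, 0, 0, 0, 0, 0], [0.4, 0, 0, 0, 0, 0, 0], [0.4, 0, 0, 0, 0, 0, 0]],
  ],
)

```text
t: 28.5
position: [0.5645, -0.1546, 0.231]
tool_rot: [0.713, 0.701, 0.001, -0.0]
force: [0.5, -0.0, 0.1]
finger_gap: 0.0503
finger_force: 62.9
```

```bash
python3 - <<'E'
from h import *
go(.565,-.157,.062,-.02); print(manip.read_state()['finger_gap'])
for c in ['top','side','wrist']:
    read_camera(c)
    for d in pinpoint('white_bottle',c)[:5]: print(c,round(d['score'],2),np.round(d['at'],3))
E
```

```text
turn z 0.003 then shift -0.002 0.001 0.169 tilt -1.0 pos [ 0.564 -0.155  0.231] joints [ 0.69  0.27 -0.59  1.63  0.15  1.29  0.06]
0.05030157183317835
top 0.9 [0.45  0.208 0.001]
top 0.87 [0.685 0.05  0.002]
top 0.72 [ 0.562 -0.156  0.181]
top 0.63 [ 0.464  0.002 -0.004]
side 0.94 [ 0.451  0.206 -0.004]
side 0.84 [0.676 0.052 0.002]
side 0.71 [ 0.562 -0.154  0.182]
side 0.63 [ 0.466  0.003 -0.   ]
side 0.3 [ 0.563 -0.197 -0.001]
wrist 0.91 [ 0.564 -0.157  0.179]
wrist 0.75 [0.462 0.002 0.   ]
```

>>> move_arm(
  increments=[
    [[0.4, -0.002, 0.001, 0.02, 0, 0, 0], [0.4, 0, 0, 0.04, 0, 0, 0], [0.4, 0, 0, 0.04, 0, 0, 0], [0.4, 0, 0, 0.03, 0, 0, 0], [0.4, 0, 0, 0.02, 0, 0, 0], [0.4, 0, 0, 0.012, 0, 0, 0], [0.4, 0, 0, 0.005, 0, 0, 0], [0.4, 0, 0, 0.002, 0, 0, 0], [0.4, 0, 0, 0, 0, 0, 0], [0.4, 0, 0, 0, 0, 0, 0]],
  ],
)

```text
t: 30.05
position: [0.5657, -0.159, 0.0621]
tool_rot: [0.714, 0.7, 0.0, 0.001]
force: [-0.2, -0.9, 2.2]
finger_gap: 0.0502
finger_force: 63.0
```

>>> move_arm(
  increments=[
    [[1, 0, 0, 0, 0, 0, 0], [1, 0, 0, 0, 0, 0, 0], [1, 0, 0, 0, 0, 0, 0], [1, 0, 0, 0, 0, 0, 0], [1, 0, 0, 0, 0, 0, 0], [1, 0, 0, -0.03, 0, 0, 0], [1, 0, 0, -0.05, 0, 0, 0], [1, 0, 0, -0.05, 0, 0, 0], [1, 0, 0, -0.05, 0, 0, 0], [1, 0, 0, 0, 0, 0, -0.09], [1, 0.03, 0.005, 0, 0, 0, 0], [1, 0.05, 0.005, 0, 0, 0, 0], [1, 0.05, 0.005, 0, 0, 0, 0], [1, 0.05, 0.005, 0, 0, 0, 0], [1, 0.039, 0.005, 0, 0, 0, 0], [1, 0, 0, 0, 0, 0, 0], [1, 0, 0, 0, 0, 0, 0]],
  ],
)

```text
t: 32.17
position: [0.5745, 0.0608, 0.2412]
tool_rot: [0.682, 0.732, -0.0, 0.0]
force: [-0.7, 0.3, -0.5]
finger_gap: 0.0853
finger_force: 0.0
```

```bash
python3 - <<'E'
from h import *
go(.576,.061,.058,.07)
for c in ['top','side','wrist']:
    read_camera(c)
    for t in ['steel_shaker','white_bottle']:
        for d in pinpoint(t,c)[:4]: print(c,t,round(d['score'],2),np.round(d['at'],3))
E
```

```text
turn z 0.001 then shift 0.0 0.002 0.183 tilt -1.0 pos [0.574 0.061 0.241] joints [ 0.43  0.27 -0.72  1.63  0.18  1.32 -0.25]
top white_bottle 0.64 [0.448 0.21  0.004]
side steel_shaker 0.79 [0.574 0.062 0.011]
side white_bottle 0.96 [ 0.562 -0.159  0.015]
side white_bottle 0.96 [ 0.452  0.206 -0.004]
side white_bottle 0.87 [0.678 0.052 0.002]
side white_bottle 0.85 [ 0.467 -0.001  0.001]
wrist steel_shaker 0.64 [0.579 0.061 0.012]
wrist white_bottle 0.92 [ 0.566 -0.159  0.005]
wrist white_bottle 0.9 [ 0.455  0.211 -0.   ]
wrist white_bottle 0.81 [ 0.681  0.048 -0.003]
wrist white_bottle 0.75 [0.464 0.003 0.003]
```

>>> move_arm(
  increments=[
    [[0.8, 0, 0.001, 0.04, 0, 0, 0], [0.8, 0, 0, 0.04, 0, 0, 0], [0.8, 0, 0, 0.04, 0, 0, 0], [0.8, 0, 0, 0.03, 0, 0, 0], [0.8, 0, 0, 0.02, 0, 0, 0], [0.8, 0, 0, 0.013, 0, 0, 0], [0.8, 0, 0, 0, 0, 0, 0], [0.25, 0, 0, 0, 0, 0, 0], [0.25, 0, 0, 0, 0, 0, 0], [0.25, 0, 0, 0, 0, 0, 0], [0.25, 0, 0, 0, 0, 0, 0], [0.25, 0, 0, 0, 0, 0, 0], [0.25, 0, 0, 0, 0, 0, 0], [0.25, 0, 0, 0, 0, 0, 0]],
  ],
)

```text
t: 34.38
position: [0.5764, 0.0616, 0.0596]
tool_rot: [0.682, 0.732, 0.001, 0.001]
force: [-1.0, -0.3, 6.3]
finger_gap: 0.039
finger_force: 59.8
```

>>> move_arm(
  increments=[
    [[0.25, 0, 0, -0.02, 0, 0, 0], [0.25, 0, 0, -0.03, 0, 0, 0], [0.25, 0, 0, -0.04, 0, 0, 0], [0.25, 0, 0, -0.03, 0, 0, 0], [0.25, 0, 0, 0, 0, 0, 0.09], [0.25, -0.03, -0.003, 0, 0, 0, 0], [0.25, -0.05, -0.003, 0, 0, 0, 0], [0.25, -0.04, -0.001, 0, 0, 0, 0], [0.25, -0.02, 0, 0, 0, 0, 0], [0.25, 0, 0, 0, 0, 0, 0], [0.25, 0, 0, 0, 0, 0, 0]],
  ],
)

```text
t: 35.75
position: [0.566, -0.0763, 0.1788]
tool_rot: [0.713, 0.701, 0.0, -0.0]
force: [-0.8, 0.8, -0.8]
finger_gap: 0.0395
finger_force: 60.4
```

```bash
python3 - <<'E'
from h import *
go(.566,-.077,.0596,-.02)
for c in ['top','side','wrist']:
    read_camera(c)
    for d in pinpoint('steel_shaker',c)[:2]: print(c,round(d['score'],2),np.round(d['at'],3))
E
```

```text
turn z 0.003 then shift -0.001 -0.0 0.119 tilt -1.0 pos [ 0.566 -0.076  0.179] joints [ 0.6   0.29 -0.64  1.72  0.18  1.19 -0.1 ]
side 0.9 [ 0.562 -0.074  0.128]
wrist 0.92 [ 0.566 -0.078  0.132]
```

>>> move_arm(
  increments=[
    [[0.25, -0.001, 0, 0.03, 0, 0, 0], [0.25, 0, 0, 0.04, 0, 0, 0], [0.25, 0, 0, 0.03, 0, 0, 0], [0.25, 0, 0, 0.012, 0, 0, 0], [0.25, 0, 0, 0.005, 0, 0, 0], [0.25, 0, 0, 0.002, 0, 0, 0], [0.25, 0, 0, 0, 0, 0, 0], [0.25, 0, 0, 0, 0, 0, 0], [1, 0, 0, 0, 0, 0, 0], [1, 0, 0, 0, 0, 0, 0], [1, 0, 0, 0, 0, 0, 0], [1, 0, 0, 0, 0, 0, 0], [1, 0, 0, 0, 0, 0, 0], [1, 0, 0, -0.03, 0, 0, 0], [1, 0, 0, -0.05, 0, 0, 0], [1, 0, 0, -0.05, 0, 0, 0], [1, 0, 0, -0.05, 0, 0, 0], [1, 0.05, 0, 0, 0, 0, 0], [1, 0.05, 0, 0, 0, 0, 0], [1, 0.05, 0, 0, 0, 0, 0]],
  ],
)

```text
t: 38.55
position: [0.5686, 0.0719, 0.2396]
tool_rot: [0.714, 0.7, 0.0, 0.0]
force: [0.8, -0.4, 0.7]
finger_gap: 0.0855
finger_force: 0.0
```

>>> move_arm(
  increments=[
    [[1, 0.05, 0, 0, 0, 0, 0], [1, 0.05, 0, 0, 0, 0, 0], [1, 0.05, 0, 0, 0, 0, 0], [1, 0, 0, 0, 0, 0, 0], [1, 0, 0, 0, 0, 0, 0], [1, 0, 0, 0, 0, 0, 0]],
  ],
)

```text
t: 39.3
position: [0.572, 0.219, 0.2392]
tool_rot: [0.715, 0.7, -0.0, 0.0]
force: [0.0, 0.3, -0.0]
finger_gap: 0.0852
finger_force: 0.0
```

```bash
python3 - <<'E'
from h import *
for c in ['top','side']:
    im=save(c,c+'9.png')
    for t in ['red_jar','yellow_jar','white_bottle','steel_shaker','garlic','fennel_bowl','tomato']:
        for d in pinpoint(t,c)[:4]:
            if d['score']>.5: print(c,t,round(d['score'],2),np.round(d['at'],3))
a=cv2.imread('pics/top9.png')[160:320,140:460]
b=cv2.imread('pics/side9.png')[120:280,240:480]
cv2.imwrite('pics/fin.png',np.hstack([cv2.resize(a,(480,240)),cv2.resize(b,(320,240))]))
print(manip.read_state()['position'])
E
```

```text
top red_jar 0.93 [ 0.562 -0.315  0.013]
top yellow_jar 0.72 [ 0.564 -0.238  0.012]
top white_bottle 0.81 [ 0.464  0.002 -0.002]
top white_bottle 0.76 [ 0.562 -0.157  0.012]
top white_bottle 0.64 [ 0.685  0.051 -0.001]
top steel_shaker 0.56 [ 0.568 -0.08   0.014]
top garlic 0.86 [ 0.408 -0.179 -0.002]
top garlic 0.7 [ 0.563 -0.159  0.01 ]
top tomato 0.71 [ 0.562 -0.24   0.011]
top tomato 0.69 [ 0.721  0.158 -0.002]
top tomato 0.58 [ 0.566 -0.161  0.011]
side red_jar 0.72 [ 0.56  -0.319  0.011]
side yellow_jar 0.78 [ 0.563 -0.239  0.01 ]
side white_bottle 0.98 [ 0.463  0.002 -0.001]
side white_bottle 0.77 [ 0.563 -0.16   0.012]
side white_bottle 0.77 [ 0.452  0.208 -0.002]
side steel_shaker 0.96 [ 0.563 -0.081  0.008]
side garlic 0.93 [ 0.409 -0.18   0.006]
side fennel_bowl 0.72 [0.572 0.143 0.004]
side fennel_bowl 0.64 [0.406 0.113 0.003]
side tomato 0.58 [ 0.718  0.157 -0.002]
[0.57149808 0.22063134 0.23932249]
```

View pics/fin.png

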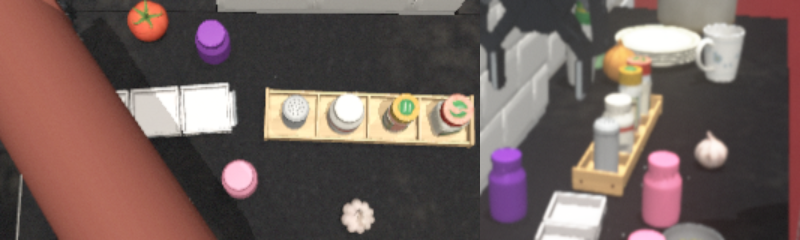

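In the final picture all four containers stand upright, left to right: steel (295,110), white (347,110), yellow (402,110), red (455,112). The garlic, bowl and tomato have not moved, so I'm handing in.

```bash
python3 -c "
from station import order
print(order.close_job())"
```

```text
the job is handed in; nothing more can be done
None
```

The job is handed in: left to right, the new rack now holds steel shaker, white bottle, yellow jar and red jar, the mirror of the old row; all stand upright within about 5 mm of their compartment centres by camera, and the garlic, fennel bowl and tomato did not move.

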